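# Refit the jars and stoppers of a suction unit

### The arm

A 6-joint arm with a two-finger parallel gripper is mounted at the origin on the work surface. World frame = base frame: x ahead of the robot, y to its left, z up, the work surface at z = 0. Lengths are in m, angles in rad, forces in N, time in s.
With the tool pointing down it reaches from about 0.25 to 0.775 m from the base axis. Payload 8.9 kg.
Tool frame: the origin (TCP) lies midway between the tips of the shut fingers; the grasp point (between the pads) lies 19 mm behind it; z points along the fingers, y is the direction in which the jaws open and shut (so a half turn about z gives the same grasp; the last joint's range is limited). The gripper opens to 85 mm and grips with 20 to 120 N. Pads are 22 mm wide; open, the fingers measure 114 mm over their backs; the gripper's body (76 mm by 85 mm) begins 54 mm behind the grasp point. The pads swing forward as they close: fully open they stand 13 mm farther back than shut.
Start: joints at [-1.468, 0.291, -0.153, 1.127, 0, 1.431], TCP at [0.126, -0.51, 0.231] pointing down, gripper open.
Joint ranges: [-2.52, 2.52], [-0.91, 1.74], [-1.3, 1.37], [-1.96, 2.02], [-1.52, 1.47], [-3.14, 3.14]. Speed limits (rad/s): [2.22, 2.22, 2.79, 3.14, 3.14, 3.14].

### API

Orientations are given as a rotation vector (axis times angle).
In Python, from cell import readout, grab_frame, camera_params, close_job gives the robot as it stands.
- The arm moves only by the shell command python3 -m pendant 'ROWS'. ROWS is JSON, one flat list of numbers, 7 for each row, row after row: the opening, from 0 (shut) to 1 (fully open), then the shift along the world's x, y, z in m, then the turn, a rotation vector about the world's x, y, z in rad. A call has exactly 5 rows; each row is the pose to reach, as a shift and turn from the pose commanded when the call began; what a row does not reach only later rows make up. A row lasts 1/8 s, in which the tool goes at most 62.5 mm and 10.7 degrees, less where a joint would pass 70% of its speed; a pose out of reach is approached as far as the arm can. A call with a gripper value outside its range is refused whole. The fingers move at their own pace and stop on an object; the grip force is fixed at half the most. Time passes only in rows, so rows that repeat a pose let the fingers close, or fill a call up. It gives the time, the measured TCP pose, the force and the opening at its end, in the units of the state.
- readout.state(): the state, without advancing time (a new reading comes with each control period).
- grab_frame(name): name is "scene" or "top" or "wrist"; returns (picture, depth): 384x512x3 uint8, red, green, blue; 384x512 float32, m along the optical axis (not along the pixel's ray), 0 where there is no reading.
- camera_params(name): a dict with "vfov" (degrees; the focal length in pixels is half the picture's height over the tangent of half this angle, whatever the lens; pixels are square), "cx", "cy" (the principal point, pixels), "k1" (the pictures are not rectified: a ray, as slopes to the right and down, at radius r is drawn at 1 + k1 r^2 times it, then the intrinsics apply), "R" (3x3) and "t" (3): a world point X has camera coordinates R X + t; the wrist camera has in their place "T_tool_cam" (4x4, takes a point from camera to tool coordinates, whose origin is the TCP and whose axes are the flange's). Camera axes: x right, y down, z forward; pixel columns grow to the right and rows downward; lengths in m; the calibration is good to about 2 mm. A picture is of the moment at which its call begins: read the wrist's pose just before it. camera_params takes no time and is no camera call.
- close_job(): hands the job in, once; it reports no verdict.
The state is a dict: "time": time; "q": joint angles; "joint_vel": joint speeds; "joint_torque": joint torques, N m; "eef_pos": TCP position; "orientation": TCP orientation; "contact_force": force on the tool from outside, world axes, zero at the start; "moment": the same for the moment, N m; "finger_gap": finger opening in m.
Only numpy, scipy, OpenCV 4.12 (cv2) and the standard library are available. Lean on these libraries where they do the work, as an engineer would, in place of code of your own. Each camera call takes 0.05 s, during which the arm holds its last target. There are 200 camera calls.

### The job

Refit the suction unit with its washed jars from the drying mat: stand the blue-ringed jar upright in the cradle with the blue pad and the yellow-ringed jar in the one with the yellow pad, and once a jar stands in its cradle, never before, close it with the stopper of its own colour, pushed fully home. The jars are glass: carry them upright and set them down gently, without dropping them. Leave the red stopper, the steel bowl and the brown bottle where they are.

Things in the scene. Friction and masses are not known exactly. Their poses are not given: they have to be found in the camera images.
- jar_blue_center (a point): Clear glass jar, blue rings at shoulder and lip, mouth up, 0.3 kg: body 90 mm across up to 86 mm high, sloping shoulder to 107 mm, then a straight neck 56 mm across (mouth 49 mm inside) up to the rim at 140 mm. Point: on its axis, half-way up, 70 mm above its foot; z up. Grip the neck from above, middle of the grip about 58 mm above the point; the shoulder ends (neck begins) 37 mm above the point.
- jar_yellow_center (a point): Clear glass jar, yellow rings at shoulder and lip, mouth up, 0.3 kg: body 90 mm across up to 86 mm high, sloping shoulder to 107 mm, then a straight neck 56 mm across (mouth 49 mm inside) up to the rim at 140 mm. Point: on its axis, half-way up, 70 mm above its foot; z up. Grip the neck from above, middle of the grip about 58 mm above the point; the shoulder ends (neck begins) 37 mm above the point.
- stopper_blue_center (a point): Blue rubber stopper, plug down, 64 mm high, 0.09 kg: tapered black plug 36 to 43 mm across, 22 mm long; flange 66 mm across, 8 mm thick; on it a blue turret 26 mm across, 34 mm high, to grip from above, and two steel nipples (8 mm thick, 22 high) 24.5 mm either side along its x, so close the fingers along its y. Point: on its axis 32 mm above the foot; z up. Seated, the flange lies on the jar's rim, the point 10 mm above it.
- stopper_yellow_center (a point): Yellow rubber stopper, plug down, 64 mm high, 0.09 kg: tapered black plug 36 to 43 mm across, 22 mm long; flange 66 mm across, 8 mm thick; on it a yellow turret 26 mm across, 34 mm high, to grip from above, and two steel nipples (8 mm thick, 22 high) 24.5 mm either side along its x, so close the fingers along its y. Point: on its axis 32 mm above the foot; z up. Seated, the flange lies on the jar's rim, the point 10 mm above it.
- pad_blue: Blue round pad, 108 mm across, 3 mm thick, in one of the two round cradles on the suction unit's front deck; fixed. The blue jar stands on it. Origin: centre of its underside, 30 mm above the table, so a jar's foot stands 33 mm above the table. Round it is the cradle's white rim: 114 mm across inside, 126 outside, top 14 mm above the pad's underside.
- pad_yellow: Yellow round pad, 108 mm across, 3 mm thick, in one of the two round cradles on the suction unit's front deck; fixed. The yellow jar stands on it. Origin: centre of its underside, 30 mm above the table, so a jar's foot stands 33 mm above the table. Round it is the cradle's white rim: 114 mm across inside, 126 outside, top 14 mm above the pad's underside.
- pump: White suction unit, fixed. Origin: middle of its width, on the table; its -x points to its front, z up. Jar deck 30 mm high, ending 198 mm before the origin; the cradles' centres are 125 mm before the origin, 66 mm to either side. Housing: from 20 mm before to 180 mm behind the origin, 350 mm wide, 230 mm high, handle up to 262 mm.
- stopper_red_center (a point): Spare stopper of another unit, of the same shape and size as the two others but with a red turret and red top face. To be left alone. This point is on its axis half-way up, 32 mm above its foot.
- gallipot_center (a point): Small open steel bowl (gallipot), 80 mm across at the rim, 45 mm high, to be left alone. This point is on its axis half-way up.
- bottle_center (a point): Brown bottle with a white cap, 54 mm across, 115 mm high, to be left alone. This point is on its axis half-way up.
Things that resemble listed ones, but are neither listed nor needed, are in the scene too. What is shaped like the part that bears jar_blue_center but black, green or turquoise is not meant.

How it is judged:
On the way:
1. both jars stand in their own cradles (horizontal distance between jar_blue_center and pad_blue below 0.015 m and z of jar_blue_center in the frame of pad_blue between 0.069 and 0.077 m and angle between each of jar_blue_center, jar_yellow_center's own z axis and vertical below 0.08 rad and linear speed of each of jar_blue, jar_yellow below 0.03 m/s and horizontal distance between jar_yellow_center and pad_yellow below 0.015 m and z of jar_yellow_center in the frame of pad_yellow between 0.069 and 0.077 m), for 0.2 s.
At the end, for the whole second after the job is handed in: Each jar upright, at rest, within 15 mm of the centre of the pad of its colour; the stopper of its colour in it, upright, at rest, fully home (flange within 4 mm of the rim) and within 8 mm of its axis; red stopper, bowl and bottle within 30 mm of where they began (all of step 1 and horizontal distance between stopper_blue_center and jar_blue_center below 0.008 m and z of stopper_blue_center in the frame of jar_blue_center between 0.075 and 0.0845 m and angle between each of stopper_blue_center, stopper_yellow_center's own z axis and vertical below 0.1 rad and linear speed of each of stopper_blue, stopper_yellow below 0.03 m/s and horizontal distance between stopper_yellow_center and jar_yellow_center below 0.008 m and z of stopper_yellow_center in the frame of jar_yellow_center between 0.075 and 0.0845 m and distance of each of stopper_red_center, gallipot_center, bottle_center from where it was at the start of the episode below 0.03 m); the robot touches nothing.
It fails at once if the red stopper, the bowl or the bottle was pushed or moved (distance of any of stopper_red_center, gallipot_center, bottle_center from where it was at the start of the episode above 0.03 m).
It fails at once if the blue jar was closed before it stood in its own cradle ((horizontal distance between stopper_blue_center and jar_blue_center below 0.02 m and z of stopper_blue_center in the frame of jar_blue_center between 0 and 0.092 m and horizontal distance between jar_blue_center and pad_blue above 0.025 m) or (horizontal distance between stopper_yellow_center and jar_blue_center below 0.02 m and z of stopper_yellow_center in the frame of jar_blue_center between 0 and 0.092 m and horizontal distance between jar_blue_center and pad_blue above 0.025 m)).
It fails at once if the yellow jar was closed before it stood in its own cradle ((horizontal distance between stopper_blue_center and jar_yellow_center below 0.02 m and z of stopper_blue_center in the frame of jar_yellow_center between 0 and 0.092 m and horizontal distance between jar_yellow_center and pad_yellow above 0.025 m) or (horizontal distance between stopper_yellow_center and jar_yellow_center below 0.02 m and z of stopper_yellow_center in the frame of jar_yellow_center between 0 and 0.092 m and horizontal distance between jar_yellow_center and pad_yellow above 0.025 m)).
It fails at once if the blue glass jar was tipped over or dropped (angle between jar_blue_center's own z axis and vertical above 0.6 rad or (contact force between the fingers and jar_blue below 0.1 N and linear speed of jar_blue above 0.6 m/s)).
It fails at once if the yellow glass jar was tipped over or dropped (angle between jar_yellow_center's own z axis and vertical above 0.6 rad or (contact force between the fingers and jar_yellow below 0.1 N and linear speed of jar_yellow above 0.6 m/s)).
It also fails if it takes over 125 s, if anything falls off the work surface, if the arm or the gripper's body presses on something with over 40 N, if the wrist force passes 120 N, or if a joint passes its speed limit or range.

## Working session

There is one attempt and no reset: what is moved stays moved. The work goes in short steps, Python scripts to look and compute and a shell command to move; the robot and the scene stay as the last step left them, time stands still between calls to the robot, and variables do not carry over. Pictures are saved under pics/ and viewed, about 12 in all and at most 16, crops included, and the job is handed in when it is done.

```bash
ls; mkdir -p pics
cat > h.py <<'E'
import numpy as np, cv2
from cell import readout, grab_frame, camera_params
from scipy.spatial.transform import Rotation as Ro
def cam(name):
    p=camera_params(name); f=192/np.tan(np.radians(p['vfov'])/2)
    if 'R' in p: R=np.array(p['R']);t=np.array(p['t']); Rw=R.T; o=-R.T@t
    else:
        s=readout.state(); T=np.array(p['T_tool_cam']); Rt=Ro.from_rotvec(s['orientation']).as_matrix()
        Rw=Rt@T[:3,:3]; o=Rt@T[:3,3]+np.array(s['eef_pos'])
    K=np.array([[f,0,p['cx']],[0,f,p['cy']],[0,0,1]])
    return K,np.array([p['k1'],0,0,0,0.]),Rw,o
def onplane(c,uv,z):
    K,d,Rw,o=c; n=cv2.undistortPoints(np.float64(uv).reshape(-1,1,2),K,d)[:,0]
    r=np.c_[n,np.ones(len(n))]@Rw.T
    return o+r*((z-o[2])/r[:,2])[:,None]
def proj(c,X):
    K,d,Rw,o=c; R=Rw.T
    return cv2.projectPoints(np.float64(X).reshape(-1,1,3),cv2.Rodrigues(R)[0],-R@o,K,d)[0][:,0]
def shot(name,fn):
    c=cam(name); im,dp=grab_frame(name); cv2.imwrite('pics/'+fn+'.png',im[:,:,::-1]); np.savez('pics/'+fn+'.npz',im=im,dp=dp); return c,im,dp
E
python3 - <<'E'
from h import *
print(readout.state())
for n in('scene','top'):
    c,im,d=shot(n,n+'0'); print(n,c[3],c[2][:,2],c[0][0,0])
print(camera_params('wrist'))
E
```

```text
pics
{'time': 0.0, 'q': array([-1.46827654e+00,  2.91286247e-01, -1.54142237e-01,  1.12671188e+00,
       -1.58350987e-05,  1.43152999e+00]), 'joint_vel': array([ 3.38991993e-05,  8.69443068e-04, -2.32125092e-04,  1.92097558e-04,
        1.06274770e-04, -3.97022455e-04]), 'joint_torque': array([-7.22074110e-04, -5.37142253e+01,  3.31376231e+01,  1.58988358e-02,
       -1.83506695e-04, -8.09676294e-06]), 'eef_pos': array([ 0.12567343, -0.50926865,  0.23072328]), 'orientation': array([-3.11732891e+00, -3.78710221e-01, -1.39121386e-05]), 'contact_force': array([-0.13880876, -0.16243082, -1.26786706]), 'moment': array([-0.01462821, -0.01847125, -0.00283299]), 'finger_gap': 0.08583148449397514}
scene [0.82732424 0.55390746 0.80877715] [-0.31722872 -0.58395736 -0.74723473] 378.0259313133068
top [ 0.43901077 -0.01994915  1.12153529] [ 0.06052702 -0.01661502 -0.99802827] 367.5345393898887
{'vfov': 65.49563033204244, 'cx': 257.64941793169186, 'cy': 191.3093093685612, 'k1': -0.006621449778201436, 'T_tool_cam': array([[-5.53395279e-04, -9.62206739e-01, -2.72319454e-01,
         6.95792203e-02],
       [ 9.99999826e-01, -5.88771213e-04,  4.81950370e-05,
         2.57137977e-04],
       [-2.06707444e-04, -2.72319379e-01,  9.62206897e-01,
        -1.42200598e-01],
       [ 0.00000000e+00,  0.00000000e+00,  0.00000000e+00,
         1.00000000e+00]])}
```

View pics/scene0.png

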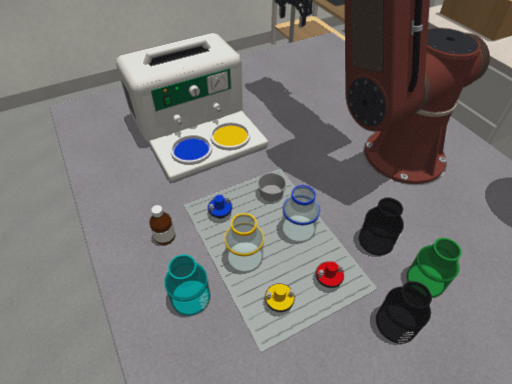

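View pics/top0.png

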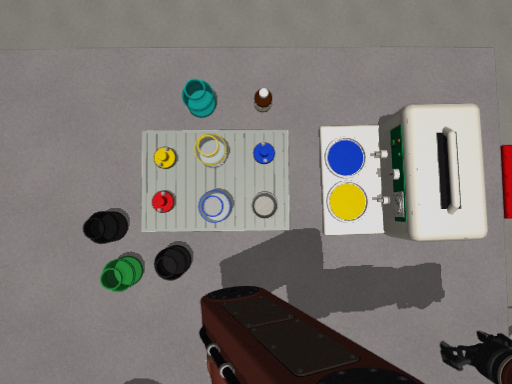

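```bash
cat > m.py <<'E'
from h import *
def pts(c,d):
    K,D,Rw,o=c; v,u=np.mgrid[:384,:512]
    n=cv2.undistortPoints(np.float64(np.c_[u.ravel(),v.ravel()]).reshape(-1,1,2),K,D)[:,0]
    r=np.c_[n,np.ones(len(n))]*d.reshape(-1,1)
    return (o+r@Rw.T).reshape(384,512,3)
def mask(im,col):
    h=cv2.cvtColor(im,cv2.COLOR_RGB2HSV)
    lo,hi={'blue':(112,128),'yellow':(18,32),'red':(0,5)}[col]
    return (h[...,0]>=lo)&(h[...,0]<=hi)&(h[...,1]>130)&(h[...,2]>70)
E
python3 - <<'E'
from m import *
for n in('top','scene'):
    z=np.load(f'pics/{n}0.npz'); im,d=z['im'],z['dp']; c=cam(n); P=pts(c,d)
    for col in('blue','yellow','red'):
        k,l,s,ce=cv2.connectedComponentsWithStats(mask(im,col).astype(np.uint8))
        for i in range(1,k):
            if s[i,4]>25:
                q=P[(l==i)&(d>0)]
                print(n,col,s[i],ce[i].round(),'z%',np.percentile(q[:,2],[5,50,95]).round(3),'mean',q.mean(0).round(3), 'bbmid',((q.min(0)+q.max(0))/2).round(3))
ims=np.load('pics/top0.npz')['im'][120:240,135:395]
cv2.imwrite('pics/crop1.png',cv2.resize(ims[:,:,::-1],None,fx=3,fy=3,interpolation=cv2.INTER_CUBIC))
E
```

```text
top blue [328 140  35  35 964] [345. 157.] z% [0.029 0.033 0.036] mean [ 0.597 -0.298  0.033] bbmid [ 0.598 -0.298  0.031]
top blue [254 143  21  21 326] [264. 153.] z% [0.031 0.035 0.068] mean [ 0.611 -0.053  0.041] bbmid [ 0.611 -0.054  0.05 ]
top blue [202 196  21  21  69] [212. 205.] z% [0.138 0.143 0.146] mean [0.455 0.09  0.142] bbmid [0.453 0.089 0.134]
top yellow [196 134  23  22 121] [206. 143.] z% [0.098 0.143 0.146] mean [0.623 0.106 0.136] bbmid [0.623 0.106 0.118]
top yellow [154 147  22  21 335] [164. 157.] z% [0.031 0.035 0.068] mean [0.599 0.24  0.041] bbmid [0.602 0.242 0.05 ]
top yellow [195 148  32  17  48] [213. 159.] z% [0.064 0.088 0.094] mean [0.586 0.092 0.086] bbmid [0.598 0.1   0.073]
top yellow [ 330  184   36   36 1008] [347. 201.] z% [0.029 0.033 0.036] mean [ 0.465 -0.3    0.033] bbmid [ 0.465 -0.301  0.033]
top red [501 155   7  14  37] [504. 160.] z% [-0.382 -0.371 -0.364] mean [ 0.641 -1.07  -0.372] bbmid [ 0.635 -1.073 -0.374]
top red [161 192  11   9  38] [166. 196.] z% [0.031 0.035 0.064] mean [0.485 0.234 0.039] bbmid [0.485 0.236 0.049]
top red [
[... 1112 characters left out ...]
 27 550] [280. 297.] z% [0.033 0.036 0.069] mean [0.604 0.25  0.044] bbmid [0.601 0.245 0.052]
scene red [ 393    0   31  110 1249] [403.  57.] z% [0.324 0.418 0.512] mean [0.223 0.063 0.417] bbmid [0.199 0.063 0.42 ]
scene red [ 419    0   61   91 1090] [437.  60.] z% [0.321 0.36  0.486] mean [0.092 0.053 0.375] bbmid [0.048 0.036 0.412]
scene red [368 131  13  11  60] [374. 136.] z% [0.011 0.014 0.069] mean [ 0.044 -0.097  0.02 ] bbmid [ 0.046 -0.085  0.049]
scene red [394 153  52  29 423] [423. 172.] z% [0.01  0.013 0.017] mean [0.014 0.094 0.014] bbmid [0.003 0.089 0.041]
scene red [325 270  10   8  41] [330. 273.] z% [0.038 0.052 0.065] mean [0.477 0.256 0.052] bbmid [0.474 0.254 0.052]
```

View pics/crop1.png

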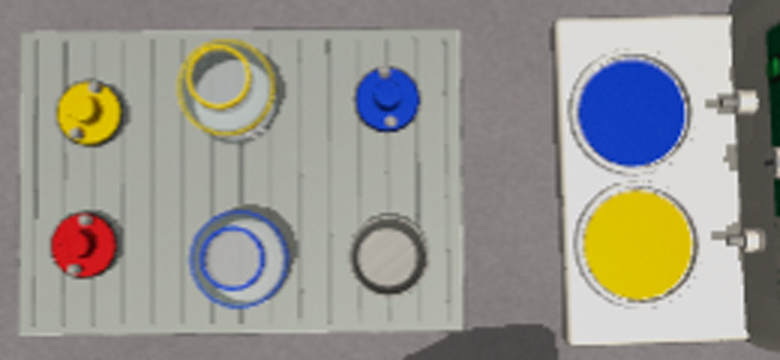

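```bash
python3 - <<'E'
from m import *
for n in('top','scene'):
    z=np.load(f'pics/{n}0.npz'); P=pts(cam(n),z['dp']).reshape(-1,3)
    m=(P[:,1]>-.399)&(P[:,1]<-.3)&(P[:,2]>.055)&(P[:,2]<.3)&(P[:,0]>.38)&(P[:,0]<.68); q=P[m]
    for a,b in((.38,.5),(.5,.55),(.55,.68)):
        w=q[(q[:,0]>a)&(q[:,0]<b)]
        if len(w): print(n,a,len(w),w.min(0).round(3),w.max(0).round(3),np.median(w,0).round(3))
    m=(P[:,2]>.05)&(P[:,2]<.22)&(P[:,1]<-.39)&(P[:,0]>.3); print('front',np.percentile(P[m],[1,99],axis=0).round(3))
E
python3 -m pendant '[1,0.03,0.05,0.04,0,0,0, 1,0.06,0.11,0.04,0,0,0, 1,0.09,0.165,0.04,0,0,0, 1,0.12,0.22,0.04,0,0,0, 1,0.15,0.27,0.04,0,0,0]'
python3 -m pendant '[1,0.03,0.055,0,0,0,0, 1,0.06,0.11,0,0,0,0, 1,0.09,0.165,0,0,0,0, 1,0.12,0.22,0,0,0,0, 1,0.15,0.27,0,0,0,0]'
python3 -m pendant '[1,0.02,0.04,-0.01,0,0,0, 1,0.028,0.06,-0.02,0,0,0, 1,0.028,0.06,-0.02,0,0,0, 1,0.028,0.06,-0.02,0,0,0, 1,0.028,0.06,-0.02,0,0,0]'
python3 - <<'E'
from m import *
c,im,d=shot('wrist','w1'); print(readout.state()['q'].round(2)); P=pts(c,d); m=mask(im,'blue')&(d>0); q=P[m&(P[...,2]>.13)&(P[...,2]<.155)]
if len(q): print(len(q),q.mean(0),(q.min(0)+q.max(0))/2,q.max(0)-q.min(0))
E
```

```text
top 0.38 186 [ 0.43  -0.399  0.076] [ 0.478 -0.373  0.191] [ 0.461 -0.396  0.161]
top 0.5 78 [ 0.521 -0.399  0.157] [ 0.547 -0.384  0.183] [ 0.533 -0.389  0.174]
top 0.55 178 [ 0.582 -0.399  0.076] [ 0.658 -0.369  0.204] [ 0.611 -0.395  0.152]
front [[ 0.361 -0.552  0.053]
 [ 0.706 -0.392  0.22 ]]
scene 0.38 325 [ 0.408 -0.399  0.063] [ 0.5   -0.369  0.207] [ 0.46  -0.396  0.167]
scene 0.5 162 [ 0.503 -0.399  0.064] [ 0.55  -0.383  0.209] [ 0.531 -0.396  0.176]
scene 0.55 670 [ 0.55  -0.399  0.059] [ 0.68  -0.368  0.212] [ 0.619 -0.397  0.17 ]
front [[ 0.368 -0.545  0.052]
 [ 0.71  -0.392  0.219]]
time: 0.72
eef_pos: [0.2723, -0.2444, 0.2712]
orientation: [3.119, 0.378, 0.0]
contact_force: [0.7, 1.2, 0.0]
finger_gap: 0.0855
time: 1.35
eef_pos: [0.4224, 0.026, 0.2713]
orientation: [3.118, 0.38, 0.0]
contact_force: [1.1, -0.2, -0.3]
finger_gap: 0.0855
time: 1.98
eef_pos: [0.4498, 0.0829, 0.2517]
orientation: [3.119, 0.377, 0.001]
contact_force: [-0.4, 1.2, 0.6]
finger_gap: 0.0855
[ 0.02  0.15 -0.28  1.14 -0.    2.92]
608 [0.45370324 0.08718642 0.14376541] [0.45241343 0.08933412 0.14205389] [0.05740982 0.05667255 0.00741021]
```

View pics/w1.png

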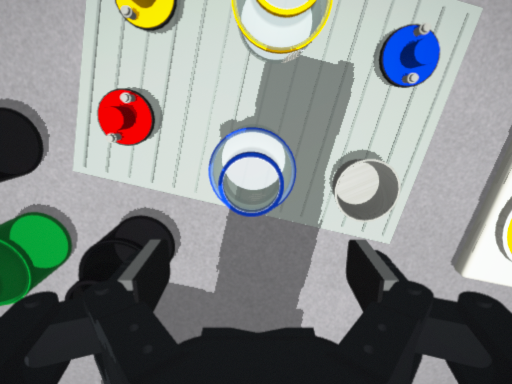

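```bash
python3 -m pendant '[1,0.003,0.006,0,0,0,0.18, 1,0.003,0.006,0,0,0,0.36, 1,0.003,0.006,0,0,0,0.54, 1,0.003,0.006,0,0,0,0.72, 1,0.003,0.006,0,0,0,0.9]'
python3 -m pendant '[1,0,0,0,0,0,0.18, 1,0,0,0,0,0,0.36, 1,0,0,0,0,0,0.43, 1,0,0,0,0,0,0.43, 1,0,0,0,0,0,0.43]'
python3 - <<'E'
from m import *
c,im,d=shot('wrist','w2'); print(readout.state()['q'].round(2),readout.state()['eef_pos']); P=pts(c,d); m=mask(im,'blue')&(d>0); q=P[m&(P[...,2]>.13)&(P[...,2]<.155)]
if len(q): print(len(q),q.mean(0),(q.min(0)+q.max(0))/2,q.max(0)-q.min(0))
E
```

```text
time: 2.65
eef_pos: [0.4529, 0.0891, 0.2517]
orientation: [2.639, 1.704, 0.001]
contact_force: [0.9, -0.4, -0.1]
finger_gap: 0.0853
time: 3.28
eef_pos: [0.4529, 0.0894, 0.2515]
orientation: [2.223, 2.22, 0.0]
contact_force: [0.2, 0.2, 0.5]
finger_gap: 0.0856
[ 0.04  0.16 -0.27  1.14 -0.    1.61] [0.4528885  0.08951734 0.25143851]
556 [0.45278673 0.08812186 0.14372456] [0.45244932 0.08927113 0.14185989] [0.05647032 0.05716752 0.00764482]
```

```bash
python3 -m pendant '[1,0,0,-0.04,0,0,0, 1,0,0,-0.08,0,0,0, 1,0,0,-0.11,0,0,0, 1,0,0,-0.13,0,0,0, 1,0,0,-0.139,0,0,0]'
python3 -m pendant '[0.6,0,0,0,0,0,0, 0.5,0,0,0,0,0,0, 0.3,0,0,0,0,0,0, 0.3,0,0,0,0,0,0, 0.3,0,0,0,0,0,0]'
python3 -m pendant '[0.3,0,0,0,0,0,0, 0.3,0,0,0,0,0,0, 0.3,0,0,0.01,0,0,0, 0.3,0,0,0.02,0,0,0, 0.3,0,0,0.03,0,0,0]'
```

```text
time: 3.95
eef_pos: [0.4523, 0.0897, 0.1114]
orientation: [-2.221, -2.221, 0.002]
contact_force: [-0.2, 0.8, 0.1]
finger_gap: 0.0852
time: 4.58
eef_pos: [0.4533, 0.0898, 0.1135]
orientation: [2.22, 2.222, 0.002]
contact_force: [-3.1, 0.3, 5.9]
finger_gap: 0.055
time: 5.2
eef_pos: [0.4532, 0.0898, 0.1434]
orientation: [2.22, 2.222, 0.001]
contact_force: [-0.9, 0.9, -2.0]
finger_gap: 0.0551
```

```bash
python3 -m pendant '[0.3,0,0,0.03,0,0,0, 0.3,0,0,0.07,0,0,0, 0.3,0.01,-0.02,0.1,0,0,0, 0.3,0.02,-0.06,0.1,0,0,0, 0.3,0.035,-0.1,0.1,0,0,0]'
python3 -m pendant '[0.3,0.015,-0.045,0,0,0,0, 0.3,0.03,-0.09,0,0,0,0, 0.3,0.05,-0.135,0,0,0,0, 0.3,0.066,-0.18,0,0,0,0, 0.3,0.083,-0.225,0,0,0,0]'
python3 -m pendant '[0.3,0.01,-0.03,0,0,0,0, 0.3,0.02,-0.05,0,0,0,0, 0.3,0.026,-0.064,0,0,0,0, 0.3,0.026,-0.064,0,0,0,0, 0.3,0.026,-0.064,0,0,0,0]'
python3 - <<'E'
from m import *
for n in ('top','wrist','scene'):
    c,im,d=shot(n,n+'3');P=pts(c,d); m=mask(im,'blue')&(d>0); m2=mask(im,'yellow')&(d>0)
    w=P[m&(abs(P[...,2]-.033)<.006)&(P[...,1]<-.2)];
    print(n,len(w),w.mean(0),(w.min(0)+w.max(0))/2)
    w=P[m2&(abs(P[...,2]-.033)<.006)&(P[...,1]<-.2)];print('yel',len(w),(w.min(0)+w.max(0))/2 if len(w) else 0)
    q=P[m&(P[...,2]>.23)&(P[...,1]<-.2)]
    if len(q): print(len(q),q.mean(0),(q.min(0)+q.max(0))/2,q.max(0)-q.min(0))
E
```

```text
time: 5.82
eef_pos: [0.4883, -0.0111, 0.2435]
orientation: [2.218, 2.223, 0.001]
contact_force: [0.7, 0.1, -1.9]
finger_gap: 0.0551
time: 6.45
eef_pos: [0.5712, -0.2367, 0.2429]
orientation: [2.22, 2.222, 0.0]
contact_force: [0.8, 0.5, -2.5]
finger_gap: 0.0551
time: 7.08
eef_pos: [0.5966, -0.2986, 0.2425]
orientation: [-2.22, -2.222, -0.0]
contact_force: [0.4, -0.4, -2.4]
finger_gap: 0.055
top 438 [ 0.58526279 -0.27838965  0.03262218] [ 0.59667941 -0.29227     0.03270123]
yel 296 [ 0.47668807 -0.27958459  0.03227506]
47 [ 0.59807217 -0.27844406  0.27271186] [ 0.59931116 -0.28109617  0.27188532] [0.05506684 0.02323538 0.00719362]
wrist 837 [ 0.59375752 -0.26233941  0.03262343] [ 0.59596112 -0.26736911  0.03256863]
yel 6193 [ 0.46366437 -0.29973767  0.03239834]
2750 [ 0.59811897 -0.29280544  0.27240264] [ 0.59698188 -0.29869878  0.26785761] [0.05560571 0.05777081 0.01488733]
scene 553 [ 0.59462061 -0.29983406  0.03374334] [ 0.59440615 -0.30017132  0.0334454 ]
yel 536 [ 0.46034389 -0.30380627  0.03274724]
65 [ 0.59788931 -0.27881392  0.27178177] [ 0.59669259 -0.29142456  0.27066675] [0.05607424 0.05104583 0.04804349]
```

View pics/wrist3.png

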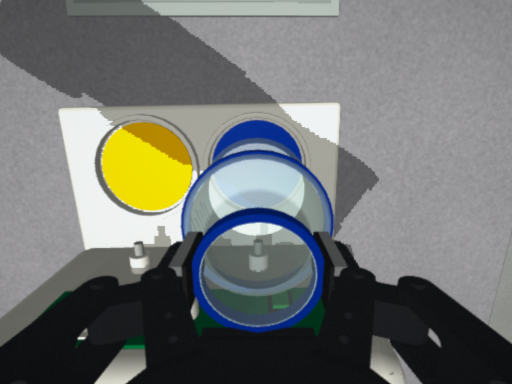

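```bash
python3 -m pendant '[0.3,0,0,-0.03,0,0,0, 0.3,0,0,-0.06,0,0,0, 0.3,0,0,-0.08,0,0,0, 0.3,0,0,-0.088,0,0,0, 0.3,0,0,-0.091,0,0,0]'
python3 -m pendant '[0.3,0,0,-0.001,0,0,0, 0.3,0,0,-0.002,0,0,0, 0.3,0,0,-0.003,0,0,0, 0.3,0,0,-0.004,0,0,0, 0.3,0,0,-0.004,0,0,0]'
```

```text
time: 7.85
eef_pos: [0.597, -0.299, 0.1516]
orientation: [2.22, 2.223, 0.0]
contact_force: [-0.2, -0.5, -1.6]
finger_gap: 0.0551
time: 8.48
eef_pos: [0.5968, -0.2992, 0.1472]
orientation: [-2.22, -2.222, 0.0]
contact_force: [-0.2, -0.5, -2.6]
finger_gap: 0.0552
```

```bash
python3 -m pendant '[0.3,0,0,-0.0005,0,0,0, 0.3,0,0,-0.001,0,0,0, 0.3,0,0,-0.0015,0,0,0, 0.3,0,0,-0.0015,0,0,0, 0.3,0,0,-0.0015,0,0,0]'
```

```text
time: 9.1
eef_pos: [0.5969, -0.2992, 0.1458]
orientation: [2.22, 2.223, -0.0]
contact_force: [-0.2, -0.5, -1.5]
finger_gap: 0.0551
```

```bash
python3 -m pendant '[0.3,0,0,-0.0005,0,0,0, 0.3,0,0,-0.001,0,0,0, 0.3,0,0,-0.0015,0,0,0, 0.3,0,0,-0.0015,0,0,0, 0.3,0,0,-0.0015,0,0,0]'
```

```text
time: 9.72
eef_pos: [0.5969, -0.2992, 0.1443]
orientation: [2.22, 2.223, 0.0]
contact_force: [0.1, 0.6, -2.5]
finger_gap: 0.0552
```

```bash
python3 -m pendant '[0.3,0,0,-0.0005,0,0,0, 0.3,0,0,-0.001,0,0,0, 0.3,0,0,-0.0015,0,0,0, 0.3,0,0,-0.0015,0,0,0, 0.3,0,0,-0.0015,0,0,0]'
python3 - <<'E'
from m import *
for n in ('top','wrist'):
    c,im,d=shot(n,n+'4');P=pts(c,d); m=mask(im,'blue')&(d>0)
    q=P[m&(P[...,2]>.155)&(P[...,1]<-.2)]
    print(len(q),q.mean(0),(q.min(0)+q.max(0))/2,q.max(0)-q.min(0),np.percentile(q[:,2],[5,50,95]))
E
```

```text
time: 10.35
eef_pos: [0.5969, -0.2992, 0.1428]
orientation: [2.22, 2.223, -0.0]
contact_force: [0.2, -0.1, -2.6]
finger_gap: 0.0558
33 [ 0.59811892 -0.27906103  0.17296763] [ 0.59961827 -0.28152911  0.17307149] [0.05030656 0.01899435 0.00751294] [0.16994296 0.17317269 0.17638764]
3060 [ 0.59793069 -0.29364657  0.17274672] [ 0.59714645 -0.299312    0.16800366] [0.05555279 0.05717111 0.01540264] [0.16793275 0.173345   0.17440568]
```

```bash
python3 -m pendant '[0.3,0,0,-0.0005,0,0,0, 0.3,0,0,-0.001,0,0,0, 0.3,0,0,-0.0015,0,0,0, 0.3,0,0,-0.0015,0,0,0, 0.3,0,0,-0.0015,0,0,0]'
```

```text
time: 11.08
eef_pos: [0.5969, -0.2995, 0.1426]
orientation: [2.22, 2.222, -0.0]
contact_force: [-4.8, 1.4, 8.7]
finger_gap: 0.0549
```

```bash
python3 -m pendant '[0.7,0,0,0.001,0,0,0, 0.8,0,0,0.001,0,0,0, 1,0,0,0.001,0,0,0, 1,0,0,0.001,0,0,0, 1,0,0,0.001,0,0,0]'
python3 -m pendant '[1,0,0,0.02,0,0,0, 1,0,0,0.05,0,0,0, 1,0,0,0.08,0,0,0, 1,0,0,0.11,0,0,0, 1,0,0,0.11,0,0,0]'
python3 - <<'E'
from m import *
c,im,d=shot('wrist','w5');P=pts(c,d); m=mask(im,'blue')&(d>0)
q=P[m&(P[...,2]>.155)&(P[...,1]<-.2)]
print(len(q),q.mean(0),(q.min(0)+q.max(0))/2,q.max(0)-q.min(0),readout.state()['eef_pos'])
m=mask(im,'yellow')&(d>0);w=P[m];print((w.min(0)+w.max(0))/2)
E
python3 -m pendant '[1,0.005,0.05,0,0,0,0, 1,0.01,0.11,0,0,0,0, 1,0.015,0.17,0,0,0,0, 1,0.02,0.23,0,0,0,0, 1,0.024,0.285,0,0,0,0]'
python3 -m pendant '[1,0,0.05,0,0,0,0, 1,0,0.09,0,0,0,0, 1,0,0.12,0,0,0,0, 1,0,0.12,0,0,0,0, 1,0,0.12,0,0,0,0]'
python3 - <<'E'
from m import *
c,im,d=shot('wrist','w6'); print(readout.state()['q'].round(2),readout.state()['eef_pos']); P=pts(c,d); m=mask(im,'yellow')&(d>0); q=P[m&(P[...,2]>.13)&(P[...,2]<.155)]
if len(q): print(len(q),q.mean(0),(q.min(0)+q.max(0))/2,q.max(0)-q.min(0))
E
```

```text
time: 11.7
eef_pos: [0.5969, -0.2992, 0.1422]
orientation: [-2.22, -2.222, 0.0]
contact_force: [-0.9, 0.4, -0.3]
finger_gap: 0.0857
time: 12.32
eef_pos: [0.598, -0.2999, 0.2549]
orientation: [2.217, 2.219, 0.001]
contact_force: [-0.0, 0.8, -0.8]
finger_gap: 0.0852
765 [ 0.59627111 -0.29661274  0.17272417] [ 0.59590699 -0.29997698  0.17057099] [0.05697201 0.05741197 0.00911095] [ 0.59735911 -0.29953642  0.25305568]
[ 0.46412548 -0.30005321  0.03636166]
time: 13.0
eef_pos: [0.6202, -0.0121, 0.2509]
orientation: [-2.219, -2.222, 0.002]
contact_force: [0.8, 0.1, -0.8]
finger_gap: 0.0853
time: 13.62
eef_pos: [0.6205, 0.1053, 0.2513]
orientation: [-2.22, -2.222, 0.002]
contact_force: [-0.3, -0.2, -0.3]
finger_gap: 0.0859
[ 0.05  0.49  0.2   1.28 -0.    1.62] [0.62063403 0.10496378 0.25161437]
826 [0.61495522 0.10273957 0.14371758] [0.61499437 0.10108428 0.14151714] [0.05609919 0.05710071 0.00944766]
```

View pics/w5.png

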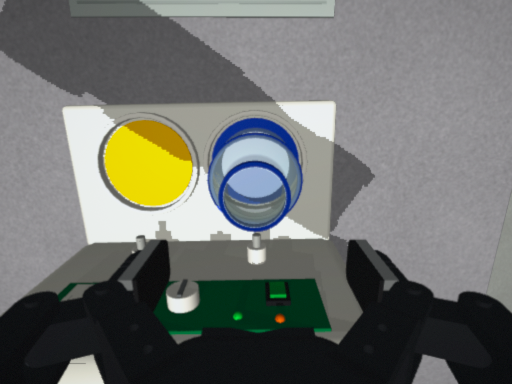

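```bash
python3 -m pendant '[1,-0.0055,-0.0038,-0.03,0,0,0, 1,-0.0055,-0.0038,-0.06,0,0,0, 1,-0.0055,-0.0038,-0.1,0,0,0, 1,-0.0055,-0.0038,-0.128,0,0,0, 1,-0.0055,-0.0038,-0.138,0,0,0]'
python3 -m pendant '[0.6,0,0,0,0,0,0, 0.5,0,0,0,0,0,0, 0.3,0,0,0,0,0,0, 0.3,0,0,0,0,0,0, 0.3,0,0,0,0,0,0]'
python3 -m pendant '[0.3,0,0,0,0,0,0, 0.3,0,0,0.01,0,0,0, 0.3,0,0,0.04,0,0,0, 0.3,0,0,0.08,0,0,0, 0.3,-0.01,0,0.13,0,0,0]'
python3 -m pendant '[0.3,-0.03,-0.03,0,0,0,0, 0.3,-0.06,-0.06,0,0,0,0, 0.3,-0.09,-0.1,0,0,0,0, 0.3,-0.12,-0.14,0,0,0,0, 0.3,-0.141,-0.19,0,0,0,0]'
python3 -m pendant '[0.3,0,-0.05,0,0,0,0, 0.3,0,-0.1,0,0,0,0, 0.3,0,-0.15,0,0,0,0, 0.3,0,-0.19,0,0,0,0, 0.3,0,-0.211,0,0,0,0]'
python3 -m pendant '[0.3,0,0,0,0,0,0, 0.3,0,0,-0.02,0,0,0, 0.3,0,0,-0.04,0,0,0, 0.3,0,0,-0.04,0,0,0, 0.3,0,0,-0.04,0,0,0]'
python3 - <<'E'
from m import *
c,im,d=shot('wrist','w7');P=pts(c,d); m=mask(im,'yellow')&(d>0)
print(readout.state()['q'].round(2))
q=P[m&(P[...,2]>.18)&(P[...,1]<-.2)]
print(len(q),q.mean(0),(q.min(0)+q.max(0))/2,q.max(0)-q.min(0),readout.state()['eef_pos'])
m=mask(im,'blue')&(d>0);w=P[m&(P[...,2]>.16)];print((w.min(0)+w.max(0))/2)
E
```

```text
time: 14.3
eef_pos: [0.6142, 0.1008, 0.1125]
orientation: [-2.221, -2.22, 0.004]
contact_force: [-0.8, -0.2, 0.7]
finger_gap: 0.0854
time: 14.92
eef_pos: [0.6161, 0.1019, 0.1159]
orientation: [2.219, 2.221, 0.002]
contact_force: [-3.4, -1.1, 7.1]
finger_gap: 0.054
time: 15.55
eef_pos: [0.6051, 0.1019, 0.2453]
orientation: [-2.22, -2.222, 0.001]
contact_force: [1.0, 0.0, -3.3]
finger_gap: 0.0534
time: 16.18
eef_pos: [0.4632, -0.0887, 0.2451]
orientation: [2.219, 2.223, 0.001]
contact_force: [1.3, -0.9, -3.1]
finger_gap: 0.0535
time: 16.8
eef_pos: [0.4642, -0.3009, 0.2447]
orientation: [2.222, 2.22, 0.0]
contact_force: [-0.1, 0.4, -3.9]
finger_gap: 0.0537
time: 17.42
eef_pos: [0.4648, -0.2985, 0.2053]
orientation: [2.219, 2.223, 0.0]
contact_force: [-0.1, -0.6, -4.0]
finger_gap: 0.0537
[-0.7   0.36 -0.13  1.08  0.    0.87]
3543 [ 0.46454673 -0.29285692  0.23103797] [ 0.46417948 -0.29114607  0.20823482] [0.088549   0.07430782 0.05646477] [ 0.46492459 -0.29884947  0.20542553]
[ 0.5960835  -0.30008247  0.16949012]
```

```bash
python3 -m pendant '[0.3,0,0,-0.02,0,0,0, 0.3,0,0,-0.04,0,0,0, 0.3,0,0,-0.05,0,0,0, 0.3,0,0,-0.056,0,0,0, 0.3,0,0,-0.056,0,0,0]'
for i in 1; do python3 -m pendant '[0.3,0,0,-0.0005,0,0,0, 0.3,0,0,-0.001,0,0,0, 0.3,0,0,-0.0015,0,0,0, 0.3,0,0,-0.0015,0,0,0, 0.3,0,0,-0.0015,0,0,0]'; done
python3 - <<'E'
from m import *
z=np.load('pics/w7.npz');c,im,d=shot('wrist','w8');P=pts(c,d); m=mask(im,'yellow')&(d>0)
q=P[m&(P[...,2]>.15)&(P[...,1]<-.2)]
print(np.percentile(q[:,2],[5,30,50,70,95]),readout.state()['eef_pos'])
E
```

```text
time: 18.1
eef_pos: [0.4645, -0.2991, 0.1485]
orientation: [2.22, 2.222, 0.0]
contact_force: [0.1, 0.4, -4.0]
finger_gap: 0.0538
time: 18.73
eef_pos: [0.4644, -0.2991, 0.1468]
orientation: [2.22, 2.222, -0.0]
contact_force: [-0.3, -0.7, -3.5]
finger_gap: 0.0536
[0.16918142 0.17460424 0.17503977 0.17540755 0.17612633] [ 0.46436813 -0.2990479   0.14682243]
```

View pics/w8.png

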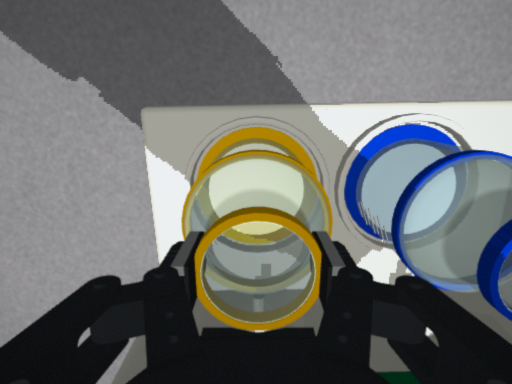

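Yellow jar hangs centred over the yellow pad (lip at 258,268); its lip at 0.175 needs about 2 mm more.

```bash
python3 -m pendant '[0.3,0,0,-0.0005,0,0,0, 0.3,0,0,-0.001,0,0,0, 0.3,0,0,-0.0015,0,0,0, 0.3,0,0,-0.0015,0,0,0, 0.3,0,0,-0.0015,0,0,0]'
python3 -m pendant '[0.3,0,0,-0.0005,0,0,0, 0.3,0,0,-0.001,0,0,0, 0.3,0,0,-0.0015,0,0,0, 0.3,0,0,-0.0015,0,0,0, 0.3,0,0,-0.0015,0,0,0]'
```

```text
time: 19.4
eef_pos: [0.4644, -0.299, 0.1453]
orientation: [2.22, 2.223, 0.0]
contact_force: [-0.2, -1.0, -3.7]
finger_gap: 0.0536
time: 20.02
eef_pos: [0.4644, -0.2994, 0.145]
orientation: [2.22, 2.222, -0.001]
contact_force: [-3.3, 1.3, 9.7]
finger_gap: 0.0535
```

```bash
python3 -m pendant '[0.7,0,0,0.001,0,0,0, 0.8,0,0,0.001,0,0,0, 1,0,0,0.001,0,0,0, 1,0,0,0.001,0,0,0, 1,0,0,0.001,0,0,0]'
python3 -m pendant '[1,0,0,0.02,0,0,0, 1,0,0,0.05,0,0,0, 1,0,0,0.08,0,0,0, 1,0,0,0.1,0,0,0, 1,0,0,0.1,0,0,0]'
python3 - <<'E'
from m import *
c,im,d=shot('wrist','w9');P=pts(c,d)
for col in('blue','yellow'):
    m=mask(im,col)&(d>0); q=P[m&(P[...,2]>.163)&(P[...,1]<-.2)]
    print(len(q),q.mean(0),(q.min(0)+q.max(0))/2,q.max(0)-q.min(0))
E
python3 -m pendant '[1,0.03,0.05,0,0,0,0.17, 1,0.06,0.1,0,0,0,0.34, 1,0.09,0.15,0,0,0,0.51, 1,0.12,0.2,0,0,0,0.68, 1,0.147,0.247,0,0,0,0.85]'
python3 -m pendant '[1,0,0,-0.02,0,0,0.17, 1,0,0,-0.04,0,0,0.34, 1,0,0,-0.05,0,0,0.51, 1,0,0,-0.05,0,0,0.68, 1,0,0,-0.05,0,0,0.81]'
python3 -m pendant '[1,0,0,0,0,0,0, 1,0,0,0,0,0,0, 1,0,0,0,0,0,0, 1,0,0,0,0,0,0, 1,0,0,0,0,0,0]'
cat > st.py <<'E'
from m import *
import sys
col,fn=sys.argv[1:]
c,im,d=shot('wrist',fn);P=pts(c,d); s=readout.state(); print(s['q'].round(2),s['eef_pos'],s['orientation'])
m=mask(im,col)&(d>0); t=P[m&(P[...,2]>.058)&(P[...,2]<.08)]; f=P[m&(P[...,2]<.05)&(P[...,2]>.02)]
for q in(t,f): print(len(q),q.mean(0),(q.min(0)+q.max(0))/2,q.max(0)-q.min(0))
ctr=(t.min(0)+t.max(0))[:2]/2
r=np.hypot(*(P[...,:2]-ctr).transpose(2,0,1)); nip=~mask(im,col)&(d>0)&(r>.019)&(r<.03)&(P[...,2]>.044)&(P[...,2]<.066)
v=P[nip][:,:2]-ctr; a=np.arctan2(v[:,1],v[:,0]); print('nipple yaw',len(v),np.degrees(np.angle(np.mean(np.exp(2j*a)))/2),abs(np.mean(np.exp(2j*a))))
E
python3 st.py blue w10
```

```text
time: 20.65
eef_pos: [0.4644, -0.299, 0.1448]
orientation: [-2.22, -2.223, -0.0]
contact_force: [0.3, -0.1, -0.8]
finger_gap: 0.0853
time: 21.28
eef_pos: [0.4651, -0.2996, 0.246]
orientation: [2.218, 2.221, 0.0]
contact_force: [0.4, -0.3, 0.0]
finger_gap: 0.0851
1261 [ 0.59075475 -0.29553536  0.17216739] [ 0.59571603 -0.29965315  0.16986603] [0.05758562 0.05640273 0.0106232 ]
1061 [ 0.4634011  -0.29699198  0.17264358] [ 0.46338544 -0.30064841  0.17024665] [0.05702547 0.05788598 0.00985659]
time: 21.95
eef_pos: [0.6116, -0.05, 0.2432]
orientation: [-1.097, -2.942, 0.001]
contact_force: [0.6, -1.3, 0.5]
finger_gap: 0.0855
time: 22.58
eef_pos: [0.6105, -0.0518, 0.1929]
orientation: [0.149, -3.135, -0.001]
contact_force: [0.8, 0.7, -0.9]
finger_gap: 0.0856
time: 23.2
eef_pos: [0.6114, -0.052, 0.1948]
orientation: [-0.141, 3.138, -0.0]
contact_force: [0.4, 0.9, 0.7]
finger_gap: 0.0854
[-0.2   0.48  0.04  1.13 -0.   -0.29] [ 0.61137819 -0.05204516  0.19482827] [-1.41115636e-01  3.13836198e+00 -3.29088076e-05]
418 [ 0.61134504 -0.05481671  0.06706671] [ 0.61698588 -0.15949334  0.06388399] [0.03691053 0.23753457 0.01143141]
2762 [ 0.5986733  -0.17688983  0.03380433] [ 0.59583207 -0.1656349   0.03992885] [0.10620891 0.28808175 0.01936546]
nipple yaw 0 nan nan
  return _methods._mean(a, axis=axis, dtype=dtype,
  ret = ret.dtype.type(ret / rcount)
```

View pics/w10.png

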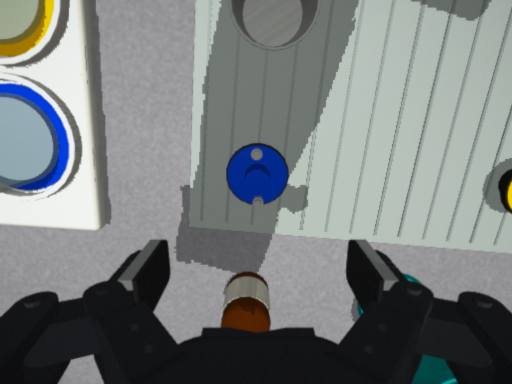

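```bash
sed -i "s/^m=mask(im,col)&(d>0);/near=np.hypot(P[...,0]-s['eef_pos'][0],P[...,1]-s['eef_pos'][1])<.06; m=mask(im,col)\&(d>0)\&near;/" st.py
python3 - <<'E'
exec(open('st.py').read().replace("col,fn=sys.argv[1:]","col,fn='blue','w10b'"))
E
```

```text
[-0.2   0.48  0.04  1.13 -0.   -0.29] [ 0.61138346 -0.05203822  0.19482536] [-1.41298358e-01  3.13835325e+00 -1.01061896e-04]
408 [ 0.6107091  -0.05279625  0.06705266] [ 0.61134054 -0.05319611  0.06400633] [0.02542741 0.02512162 0.01173923]
1192 [ 0.60998672 -0.05302789  0.03492388] [ 0.6111896  -0.05303051  0.04085926] [0.06206549 0.06238109 0.01764527]
nipple yaw 199 6.620734173529679 0.9746645462330397
```

```bash
python3 -m pendant '[1,0,-0.001,-0.05,0,0,0, 1,0,-0.001,-0.1,0,0,0, 1,0,-0.001,-0.13,0,0,0, 1,0,-0.001,-0.15,0,0,0, 1,0,-0.001,-0.155,0,0,0]'
python3 -m pendant '[0.6,0,0,0,0,0,0, 0.3,0,0,0,0,0,0, 0.1,0,0,0,0,0,0, 0.05,0,0,0,0,0,0, 0.05,0,0,0,0,0,0]'
python3 -m pendant '[0.05,0,0,0,0,0,0, 0.05,0,0,0,0,0,0, 0.05,0,0,0,0,0,0, 0.05,0,0,0.005,0,0,0, 0.05,0,0,0.02,0,0,0]'
python3 -c "
from h import *;print(shot('wrist','w11')[0][3])"
```

```text
time: 23.92
eef_pos: [0.6104, -0.0529, 0.0386]
orientation: [0.141, -3.136, -0.001]
contact_force: [-0.2, -0.6, -0.6]
finger_gap: 0.0852
time: 24.55
eef_pos: [0.6119, -0.053, 0.0407]
orientation: [-0.142, 3.137, -0.0]
contact_force: [-0.8, 0.4, 6.1]
finger_gap: 0.0242
time: 25.18
eef_pos: [0.6107, -0.0529, 0.0599]
orientation: [0.141, -3.137, -0.001]
contact_force: [0.1, -0.7, -0.8]
finger_gap: 0.0241
[ 0.54202816 -0.05941255  0.20215739]
```

View pics/w11.png

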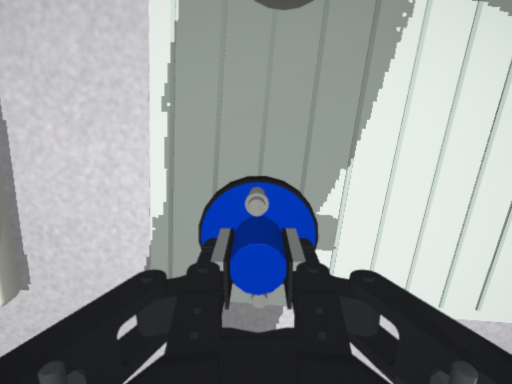

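```bash
python3 -m pendant '[0.05,0,0,0.05,0,0,0, 0.05,0,0,0.1,0,0,-0.17, 0.05,0,-0.01,0.15,0,0,-0.34, 0.05,0,-0.03,0.2,0,0,-0.51, 0.05,-0.003,-0.07,0.2,0,0,-0.68]'
python3 -m pendant '[0.05,-0.003,-0.04,0,0,0,-0.17, 0.05,-0.006,-0.08,0,0,0,-0.34, 0.05,-0.009,-0.12,0,0,0,-0.51, 0.05,-0.012,-0.16,0,0,0,-0.68, 0.05,-0.012,-0.177,0,0,0,-0.85]'
python3 -m pendant '[0.05,0,0,0,0,0,0, 0.05,0,0,0,0,0,0, 0.05,0,0,0,0,0,0, 0.05,0,0,0,0,0,0, 0.05,0,0,0,0,0,0]'
cat > hd.py <<'E'
from m import *
import sys
col,fn=sys.argv[1:]
c,im,d=shot('wrist',fn);P=pts(c,d); s=readout.state(); T=s['eef_pos'];print(T,s['q'].round(2))
m=mask(im,col)&(d>0)&(np.hypot(P[...,0]-T[0],P[...,1]-T[1])<.07)
dz=P[...,2]-T[2]
for n,lo,hi in(('turret',.01,.05),('flange',-.015,.002)):
    q=P[m&(dz>lo)&(dz<hi)]
    if len(q): print(n,len(q),(q.min(0)+q.max(0))/2,q.max(0)-q.min(0),np.percentile(q[:,2],[50,95]))
q=P[m&(P[...,2]>.163)&(P[...,2]<.18)]; 
if len(q): print('lip',len(q),(q.min(0)+q.max(0))/2,q.max(0)-q.min(0))
cv2.imwrite('pics/%sc.png'%fn,im[120:,100:420,::-1])
E
python3 hd.py blue w12
```

```text
time: 25.85
eef_pos: [0.6106, -0.1233, 0.2652]
orientation: [0.916, 2.996, 0.0]
contact_force: [1.3, 0.3, -2.0]
finger_gap: 0.0244
time: 26.48
eef_pos: [0.5958, -0.3023, 0.2602]
orientation: [2.08, 2.354, -0.0]
contact_force: [-0.0, 0.4, -0.8]
finger_gap: 0.0244
time: 27.1
eef_pos: [0.5965, -0.2996, 0.2599]
orientation: [2.07, 2.363, 0.0]
contact_force: [-1.1, -0.5, -0.9]
finger_gap: 0.0244
[ 0.59646972 -0.29971703  0.25987765] [-0.58  0.57  0.35  1.35 -0.    0.86]
turret 1732 [ 0.5959545  -0.29876269  0.27993201] [0.05098449 0.0267189  0.02010455] [0.28643924 0.28758868]
flange 1614 [ 0.59704943 -0.28731549  0.25389497] [0.06248677 0.03986162 0.01588259] [0.25364937 0.25811491]
lip 265 [ 0.59450253 -0.28309317  0.17091359] [0.0518884  0.0233192  0.00756417]
```

View pics/w12.png

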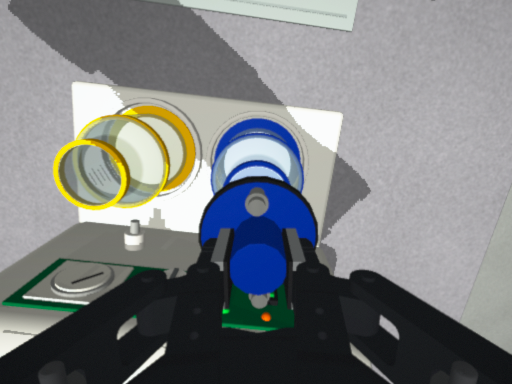

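```bash
python3 -m pendant '[0.05,0,-0.0005,-0.02,0,0,0, 0.05,0,-0.0005,-0.035,0,0,0, 0.05,0,-0.0005,-0.045,0,0,0, 0.05,0,-0.0005,-0.05,0,0,0, 0.05,0,-0.0005,-0.055,0,0,0]'
python3 -m pendant '[0.05,0,0,-0.003,0,0,0, 0.05,0,0,-0.006,0,0,0, 0.05,0,0,-0.009,0,0,0, 0.05,0,0,-0.012,0,0,0, 0.05,0,0,-0.014,0,0,0]'
```

```text
time: 27.78
eef_pos: [0.5966, -0.3007, 0.2049]
orientation: [2.071, 2.362, 0.0]
contact_force: [0.4, 0.1, -1.5]
finger_gap: 0.0244
time: 28.4
eef_pos: [0.5963, -0.3005, 0.1906]
orientation: [-2.071, -2.362, 0.0]
contact_force: [0.5, 0.3, -0.7]
finger_gap: 0.0242
```

```bash
python3 -m pendant '[0.05,0,0,-0.001,0,0,0, 0.05,0,0,-0.002,0,0,0, 0.05,0,0,-0.003,0,0,0, 0.05,0,0,-0.003,0,0,0, 0.05,0,0,-0.003,0,0,0]'
python3 -m pendant '[0.05,0,0,-0.0005,0,0,0, 0.05,0,0,-0.001,0,0,0, 0.05,0,0,-0.0015,0,0,0, 0.05,0,0,-0.002,0,0,0, 0.05,0,0,-0.002,0,0,0]'
```

```text
time: 29.02
eef_pos: [0.5964, -0.3006, 0.1879]
orientation: [2.071, 2.362, 0.0]
contact_force: [0.6, 0.8, -1.1]
finger_gap: 0.024
time: 29.65
eef_pos: [0.5966, -0.3006, 0.1877]
orientation: [2.07, 2.361, 0.0]
contact_force: [-3.7, 2.9, 14.1]
finger_gap: 0.0244
```

```bash
python3 -m pendant '[0.4,0,0,0.002,0,0,0, 0.6,0,0,0.002,0,0,0, 0.8,0,0,0.002,0,0,0, 0.8,0,0,0.002,0,0,0, 0.8,0,0,0.002,0,0,0]'
python3 -m pendant '[0.8,0,0,0.02,0,0,0, 0.8,0,0,0.05,0,0,0, 0.8,0,0,0.08,0,0,0, 0.8,0,0,0.08,0,0,0, 0.8,0,0,0.08,0,0,0]'
python3 hd.py blue w13
python3 -m pendant '[1,0,0.05,0,0,0,0.17, 1,0,0.11,0,0,0,0.34, 1,0,0.17,0,0,0,0.51, 1,0,0.23,0,0,0,0.68, 1,0.002,0.29,0,0,0,0.85]'
python3 -m pendant '[1,0,0.05,0,0,0,0.17, 1,0,0.11,0,0,0,0.2, 1,0,0.17,-0.02,0,0,0.2, 1,0,0.23,-0.05,0,0,0.2, 1,0.003,0.252,-0.07,0,0,0.2]'
python3 -m pendant '[1,0,0,0,0,0,0, 1,0,0,0,0,0,0, 1,0,0,0,0,0,0, 1,0,0,0,0,0,0, 1,0,0,0,0,0,0]'
python3 st.py yellow w14
```

```text
time: 30.28
eef_pos: [0.5963, -0.3005, 0.1877]
orientation: [-2.071, -2.362, 0.0]
contact_force: [0.0, 0.7, -0.4]
finger_gap: 0.0685
time: 30.9
eef_pos: [0.5962, -0.3004, 0.2672]
orientation: [-2.071, -2.362, 0.0]
contact_force: [-0.2, 0.1, -0.3]
finger_gap: 0.0684
[ 0.59598568 -0.30029813  0.26670852] [-0.58  0.57  0.37  1.37  0.    0.86]
lip 32 [ 0.59659425 -0.29886124  0.1796423 ] [0.06329861 0.05946961 0.00070458]
time: 31.58
eef_pos: [0.5976, -0.0086, 0.2668]
orientation: [-0.905, -3.007, 0.0]
contact_force: [0.3, 0.2, 0.0]
finger_gap: 0.0853
time: 32.2
eef_pos: [0.5999, 0.2442, 0.1955]
orientation: [-0.604, -3.081, 0.001]
contact_force: [0.2, -0.5, 0.1]
finger_gap: 0.0853
time: 32.83
eef_pos: [0.6017, 0.2409, 0.1983]
orientation: [0.61, 3.081, 0.0]
contact_force: [-0.1, 0.4, 0.1]
finger_gap: 0.0856
[0.27 0.55 0.15 1.18 0.   0.66] [0.60155866 0.24109049 0.19813661] [6.09245500e-01 3.08154884e+00 3.61920796e-04]
597 [0.59922796 0.24368505 0.06728617] [0.60021588 0.24350901 0.06394419] [0.02542558 0.0255368  0.01188012]
2002 [0.59730803 0.24484696 0.03476   ] [0.59995859 0.24357354 0.04067292] [0.06342612 0.06324218 0.0173379 ]
nipple yaw 193 -21.814546839606667 0.9754713301240187
```

View pics/w14.png

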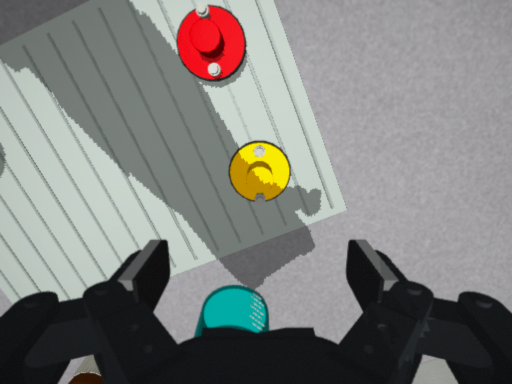

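```bash
python3 -m pendant '[1,-0.0015,0.0025,-0.05,0,0,0, 1,-0.0015,0.0025,-0.1,0,0,0, 1,-0.0015,0.0025,-0.13,0,0,0, 1,-0.0015,0.0025,-0.15,0,0,0, 1,-0.0015,0.0025,-0.158,0,0,0]'
python3 -m pendant '[0.6,0,0,0,0,0,0, 0.3,0,0,0,0,0,0, 0.1,0,0,0,0,0,0, 0.05,0,0,0,0,0,0, 0.05,0,0,0,0,0,0]'
python3 -m pendant '[0.05,0,0,0,0,0,0, 0.05,0,0,0,0,0,0, 0.05,0,0,0,0,0,0, 0.05,0,0,0.005,0,0,0, 0.05,0,0,0.02,0,0,0]'
python3 -m pendant '[0.05,0,0,0.05,0,0,-0.1, 0.05,0,0,0.1,0,0,-0.2, 0.05,-0.01,-0.01,0.15,0,0,-0.3, 0.05,-0.02,-0.03,0.2,0,0,-0.4, 0.05,-0.03,-0.08,0.2,0,0,-0.5]'
python3 -m pendant '[0.05,-0.02,-0.05,0,0,0,-0.1, 0.05,-0.04,-0.1,0,0,0,-0.2, 0.05,-0.06,-0.15,0,0,0,-0.3, 0.05,-0.08,-0.2,0,0,0,-0.4, 0.05,-0.1,-0.25,0,0,0,-0.5]'
python3 -m pendant '[0.05,-0.002,-0.05,0,0,0,-0.1, 0.05,-0.005,-0.1,0,0,0,-0.18, 0.05,-0.0066,-0.15,0,0,0,-0.18, 0.05,-0.0066,-0.19,0,0,0,-0.18, 0.05,-0.0066,-0.214,0,0,0,-0.18]'
python3 -m pendant '[0.05,0,0,0,0,0,0, 0.05,0,0,0,0,0,0, 0.05,0,0,0,0,0,0, 0.05,0,0,0,0,0,0, 0.05,0,0,0,0,0,0]'
python3 hd.py yellow w15
```

```text
time: 33.5
eef_pos: [0.5992, 0.2436, 0.0387]
orientation: [-0.608, -3.081, 0.001]
contact_force: [0.0, -0.6, -0.4]
finger_gap: 0.0856
time: 34.12
eef_pos: [0.6004, 0.2441, 0.0408]
orientation: [0.608, 3.081, 0.001]
contact_force: [-1.0, 0.0, 5.7]
finger_gap: 0.0242
time: 34.75
eef_pos: [0.5991, 0.2438, 0.0597]
orientation: [-0.608, -3.081, 0.001]
contact_force: [-0.5, -1.2, -0.5]
finger_gap: 0.0242
time: 35.38
eef_pos: [0.5717, 0.1649, 0.2651]
orientation: [1.35, 2.829, 0.008]
contact_force: [0.7, -2.1, -0.6]
finger_gap: 0.0243
time: 36.0
eef_pos: [0.4691, -0.0875, 0.2609]
orientation: [2.014, 2.409, 0.001]
contact_force: [-0.0, -0.6, -0.4]
finger_gap: 0.0242
time: 36.62
eef_pos: [0.463, -0.3017, 0.2605]
orientation: [2.221, 2.22, 0.0]
contact_force: [0.3, 0.5, -1.1]
finger_gap: 0.0243
time: 37.25
eef_pos: [0.4634, -0.2996, 0.2599]
orientation: [2.22, 2.223, 0.0]
contact_force: [0.4, -0.2, -0.7]
finger_gap: 0.0246
[ 0.46334367 -0.29971191  0.25988876] [-0.71  0.33 -0.02  1.22  0.    0.86]
turret 3150 [ 0.46376021 -0.29982742  0.2799965 ] [0.05186457 0.04444398 0.02010237] [0.28659649 0.28768671]
flange 3855 [ 0.46368844 -0.29773424  0.25362643] [0.06281557 0.06000154 0.01640317] [0.25369216 0.25561308]
lip 412 [ 0.46339052 -0.28136059  0.17016306] [0.05250595 0.01933048 0.00920657]
```

View pics/w15.png

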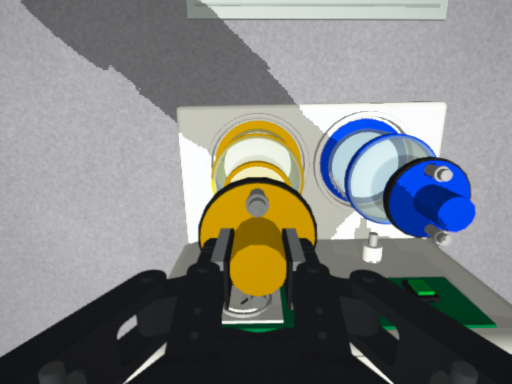

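```bash
python3 -m pendant '[0.05,0,-0.0005,-0.02,0,0,0, 0.05,0,-0.0005,-0.035,0,0,0, 0.05,0,-0.0005,-0.045,0,0,0, 0.05,0,-0.0005,-0.05,0,0,0, 0.05,0,-0.0005,-0.055,0,0,0]'
python3 -m pendant '[0.05,0,0,-0.003,0,0,0, 0.05,0,0,-0.006,0,0,0, 0.05,0,0,-0.009,0,0,0, 0.05,0,0,-0.012,0,0,0, 0.05,0,0,-0.014,0,0,0]'
python3 -m pendant '[0.05,0,0,-0.001,0,0,0, 0.05,0,0,-0.002,0,0,0, 0.05,0,0,-0.003,0,0,0, 0.05,0,0,-0.003,0,0,0, 0.05,0,0,-0.003,0,0,0]'
python3 -m pendant '[0.05,0,0,-0.0005,0,0,0, 0.05,0,0,-0.001,0,0,0, 0.05,0,0,-0.0015,0,0,0, 0.05,0,0,-0.002,0,0,0, 0.05,0,0,-0.002,0,0,0]'
```

```text
time: 37.92
eef_pos: [0.4634, -0.3007, 0.2048]
orientation: [2.22, 2.222, 0.0]
contact_force: [-0.1, 0.1, -0.8]
finger_gap: 0.0242
time: 38.55
eef_pos: [0.4632, -0.3005, 0.1906]
orientation: [-2.22, -2.222, 0.0]
contact_force: [0.3, 0.7, -1.5]
finger_gap: 0.0246
time: 39.17
eef_pos: [0.4633, -0.3006, 0.1879]
orientation: [2.22, 2.222, 0.0]
contact_force: [-0.3, -0.1, 0.9]
finger_gap: 0.0245
time: 39.8
eef_pos: [0.4639, -0.301, 0.1877]
orientation: [2.218, 2.221, 0.0]
contact_force: [-3.4, 2.8, 15.7]
finger_gap: 0.0243
```

Seated with the same signature. Release, rise and check.

```bash
python3 -m pendant '[0.4,0,0,0.002,0,0,0, 0.6,0,0,0.002,0,0,0, 0.8,0,0,0.002,0,0,0, 0.8,0,0,0.002,0,0,0, 0.8,0,0,0.002,0,0,0]'
python3 -m pendant '[0.8,0,0,0.02,0,0,0, 0.8,0,0,0.05,0,0,0, 0.8,0,0,0.09,0,0,0, 0.8,0,0,0.12,0,0,0, 0.8,0,0,0.12,0,0,0]'
python3 -m pendant '[0.8,0.03,0.03,0,0,0,0, 0.8,0.06,0.06,0,0,0,0, 0.8,0.066,0.07,0,0,0,0, 0.8,0.066,0.07,0,0,0,0, 0.8,0.066,0.07,0,0,0,0]'
python3 - <<'E'
from m import *
c,im,d=shot('wrist','w16');P=pts(c,d)
for col in('blue','yellow'):
    m=mask(im,col)&(d>0)
    for n,lo,hi in(('flange',.176,.188),('turret',.207,.23)):
        q=P[m&(P[...,2]>lo)&(P[...,2]<hi)]
        print(col,n,len(q),((q.min(0)+q.max(0))/2).round(4),(q.max(0)-q.min(0)).round(4),np.median(q[:,2]).round(4))
a=np.load('pics/scene0.npz')['im']
_,im,_=shot('scene','scene16')
for n,(x0,y0,x1,y1) in dict(red=(312,255,350,292),bowl=(250,168,290,204),bottle=(142,200,182,248)).items():
    D=np.abs(a[y0:y1,x0:x1].astype(int)-im[y0:y1,x0:x1]).max(2);print(n,(D>40).mean())
E
```

```text
time: 40.42
eef_pos: [0.4632, -0.3005, 0.1877]
orientation: [-2.22, -2.222, 0.0]
contact_force: [-0.7, 0.8, -0.8]
finger_gap: 0.0684
time: 41.05
eef_pos: [0.4642, -0.3013, 0.31]
orientation: [2.217, 2.22, 0.0]
contact_force: [-0.1, -0.6, -0.7]
finger_gap: 0.0685
time: 41.68
eef_pos: [0.5286, -0.2312, 0.3075]
orientation: [-2.221, -2.222, 0.001]
contact_force: [0.1, 0.3, -0.2]
finger_gap: 0.0684
blue flange 838 [ 0.596  -0.2998  0.1825] [0.0625 0.0639 0.0107] 0.1815
blue turret 83 [ 0.5876 -0.2994  0.2118] [0.0069 0.0202 0.0091] 0.2143
yellow flange 1426 [ 0.4656 -0.3006  0.1834] [0.0616 0.0637 0.0092] 0.1814
yellow turret 233 [ 0.4714 -0.3002  0.2117] [0.0111 0.0236 0.0091] 0.2142
red 0.0
bowl 0.25972222222222224
bottle 0.0
```

View pics/scene16.png

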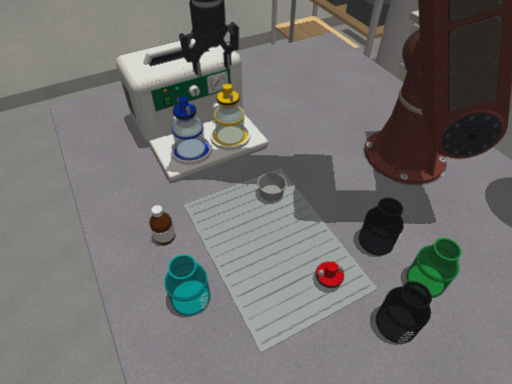

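View pics/w16.png

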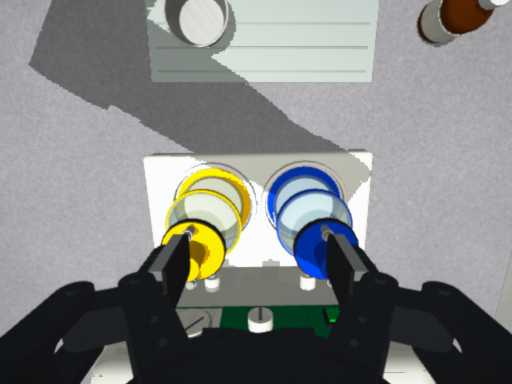

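```bash
python3 -c "
from cell import close_job
print(close_job())"
```

```text
the job is handed in; nothing more can be done
None
```

The job is handed in at about 42 s of robot time. Both jars stand in the cradles of their own colour, and each was closed with its own stopper only after it had been set down.

**Placing:** the last look before closing put the blue jar at (0.596, -0.300) and the yellow at (0.463, -0.301). Both are within about 2 mm of their pad centres.

**Stoppers:** each was pressed home with 14–16 N. Their flange tops measure 0.181 m, which matches the 0.173 m rim plus the 8 mm flange, so both are fully seated. The blue flange centre is less than 1 mm off its jar's axis and the yellow about 2 mm, its view partly hidden by a finger.

**Left alone:** the red stopper and the brown bottle show no change in the scene picture. For the bowl that check disagreed, with 26% of pixels changed. I put this down to the changed arm and jar shadows, because the bowl appears at the same spot (272, 187) in both views; I did not measure its position again.

**Robot:** at the end the gripper was clear, about 0.1 m above the stoppers. No limit alarms came up.

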